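# Box a shortbread round with the spatula

### The arm

A 7-joint arm with a two-finger parallel gripper is mounted at the origin on a cart in front of the work surface, level with it; the furniture and walls round the work are solid. World frame = base frame: x ahead of the robot, y to its left, z up, the work surface at z = 0. Lengths are in m, angles in degrees, forces in N, time in s.
With the tool pointing down it reaches from about 0.4 to 0.85 m from the base axis. Payload 6.9 kg.
Tool frame: the origin (TCP) lies at the very end of the fingers, on their centre line; the grasp point (between the pads) lies 19 mm behind it; z points along the fingers, y is the line along which they close (so a half turn about z gives the same grasp; the last joint's range is limited). The gripper opens to 85 mm and grips with 20 to 120 N. Pads are 22 mm wide; open, the fingers measure 114 mm over their backs; the gripper's body (76 mm by 85 mm) begins 54 mm behind the grasp point. The pads swing forward as they close: fully open they stand 13 mm farther back than shut.
Start: joints at [-57.496, 29.078, -13.613, 85.955, 7.202, 65.827, -8.869], TCP at [0.278, 0.56, 0.231] pointing down, gripper open.
Joint ranges: [-176.47, 176.47], [-13.61, 117.27], [-81.72, 77.17], [0.22, 143.17], [-87.28, 267.28], [10, 112.55], [-165.47, 165.47]. Speed limits (degrees/s): [136.94, 136.94, 180, 180, 180, 180, 180].

### API

Orientations are given as a 3x3 rotation matrix whose columns are the frame's x, y, z axes.
In Python, from station import ctrl, imaging gives the robot as it stands.
- The arm moves only by the tool apply_moves, never from a script. Its argument "steps" is a list of rows, each a list of 3 entries, a list of its own where there are three numbers: the shift along the world's x, y, z normalised to -1 to 1, where 1 is 0.25 m, then the turn, a rotation vector about the world's x, y, z normalised to -1 to 1, where 1 is 30 degrees, then the opening, from 0 (shut) to 1 (fully open). A call has 1 to 5 rows; each row is the pose to reach, as a shift and turn from the pose commanded when the call began; what a row does not reach only later rows make up. A row lasts 1/10 s, in which the tool goes at most 50 mm and 8.59 degrees, less where a joint would pass 70% of its speed; a pose out of reach is approached as far as the arm can. A call with a number of a shift or a turn outside -1 to 1 is refused whole. A call with a gripper value outside its range is refused whole. The fingers move at their own pace and stop on an object; the grip force is fixed at half the most. Time passes only in rows, so rows that repeat a pose let the fingers close. It gives the time, the measured TCP pose, the force, the opening and the grip force at its end, in the units of the state.
- ctrl.read_state(): the state, without advancing time (a new reading comes with each control period).
- imaging.get_image(name): name is "scene" or "top"; returns the picture (480x640x3 uint8, red, green, blue); there is no depth.
- imaging.calibration(name): a dict with "vertical_fov" (degrees; the focal length in pixels is half the picture's height over the tangent of half this angle, whatever the lens; pixels are square), "cx", "cy" (the principal point, pixels), "rvec" (rotation vector, rad) and "tvec" (3), from world to camera coordinates, as OpenCV has them. Camera axes: x right, y down, z forward; pixel columns grow to the right and rows downward; lengths in m; the calibration is good to about 2 mm. A picture is of the moment at which its call begins. calibration takes no time and is no camera call.
- ctrl.hand_in(): hands the job in; it is judged then, once.
The state is a dict: "time_s": time; "joints": joint angles; "dq": joint speeds; "joint_efforts": joint torques, N m; "tool_pos": TCP position; "ee_rot": TCP orientation; "force": force on the tool from outside, world axes, zero at the start; "torque": the same for the moment, N m; "opening": finger opening in m; "grasp_force": force on a finger pad.
Only numpy, scipy, OpenCV 4.12 (cv2) and the standard library are available. Lean on these libraries where they do the work, as an engineer would, in place of code of your own. Each camera call takes 0.05 s, during which the arm holds its last target. There are 200 camera calls.

### The job

Take the cranked spatula from its rest, slide its blade under the hot shortbread round on the baking sheet (the far lip keeps it from running away) and lift it off. Carry it on the blade to the open pastry box, dip the blade's tip inside the box below the rim with the shortbread still on it, and let it slide off so that it lies flat on the bottom. Then lay the spatula back on its rest as it was, handle in the wire cradle; never touch the shortbread with the gripper, and leave the spice jars and the pink paper cups where they stand.

Things in the scene. Friction and masses are not known exactly. Their poses are not given: they have to be found in the camera images.
- spatula: loose cranked spatula, 0.2 kg; origin under the middle of its blade, x to the tip, z up. Steel blade 84 wide (y), 2 thick, x = -55 to +50. Two bent wires rise from its rear (x = -48) to the blue handle: a level bar, x = -85 to -205, 18 wide (y), 22 high, centre line at z = 50. It starts with its blade on the rest's plate and the handle's end in the cradle
- spatula_grip (a point): place to hold the handle: x = -120, z = 50 in the spatula's frame, axes as the spatula
- spatula_tip (a point): middle of the blade's front edge, x = +50
- shortbread: loose golden shortbread round, diameter 100, 16 thick, 0.1 kg, slippery (friction about 0.3); origin at the centre of its underside, z up. The underside is flat to radius 40, then slopes up to the full radius 50 at 8 above it, so that a blade can get under
- tray: fixed dark steel baking sheet, 180 (x) by 200 (y), origin under its centre, sheet top at z = 3. Far lip at +x (inner face x = 90, 18 high from the table), side lips 12 high (inner faces y = +-100) from x = -58 on; near edge (x = -90) open: a blade comes in along +x. Yaw within 0.2 rad of the robot's x
- tray_lip (a point): foot of the far lip's inner face, at its middle, on the sheet's top
- pastry_box: fixed open cardboard box, outside 192 (x) by 172 (y) by 55 high, walls and floor 5; origin under its centre, z up
- spatula_rest: fixed rest; origin on the table under the middle of the blade as it lies at the start (spatula frame within 5 of the rest's, 3 higher). Plate x = -225 to +65, 110 wide, top at z = 3. Wire cradle for the handle's end at x = -185: bar with top at z = 42, sides open upward from 22 clear at the bar to 48 clear at z = 72
- spice_red: bystander: spice jar with red cap, 47 across, 97 high, origin under its centre
- spice_green: bystander: spice jar with green cap, 46 across, 106 high, origin under its centre
- pink_cups: bystander: stack of pink paper baking cups, 59 across, 59 high, origin under its centre
Things that resemble listed ones, but are neither listed nor needed, are in the scene too. Of the things that look like the shortbread, the largest one is meant.

How it is judged (in metres and radians):
On the way, in this order (a step that is already met when the one before it is completed fails the run):
1. the shortbread is lifted clear of the baking sheet, lying on the spatula (height (world z) of shortbread above 0.05 m and contact force between spatula and shortbread above 0.2 N and contact force between shortbread and tray below 0.05 N and angle between shortbread's own z axis and vertical below 0.4 rad), for 0.3 s.
2. the blade's tip is inside the box below its rim, with the shortbread on the blade (z of spatula_tip in the frame of pastry_box below 0.053 m and x of spatula_tip in the frame of pastry_box between -0.09 and 0.09 m and y of spatula_tip in the frame of pastry_box between -0.08 and 0.08 m and contact force between spatula and shortbread above 0.1 N), for 0.05 s.
3. the shortbread lies flat on the bottom of the box (z of shortbread in the frame of pastry_box between 0 and 0.012 m and horizontal distance between shortbread and pastry_box below 0.07 m and angle between shortbread's own z axis and vertical below 0.1 rad and contact force between spatula and shortbread below 0.05 N), for 0.2 s.
At the end, for the whole second after the job is handed in: The shortbread lies flat (within 0.1 rad) on the bottom of the pastry box and the spatula lies level on its rest as at the start (within 30 mm along and across, 0.15 rad in direction, blade on the plate within about 9 mm, handle in the cradle), released and at rest (z of shortbread in the frame of pastry_box between 0 and 0.012 m and horizontal distance between shortbread and pastry_box below 0.07 m and angle between each of shortbread, spatula's own z axis and vertical below 0.1 rad and linear speed of each of shortbread, spatula below 0.02 m/s and x of spatula in the frame of spatula_rest between -0.03 and 0.03 m and y of spatula in the frame of spatula_rest between -0.03 and 0.03 m and z of spatula in the frame of spatula_rest below 0.012 m and angle between the x axis of spatula and the x axis of spatula_rest, either way round below 0.15 rad and x of spatula_grip in the frame of spatula_rest below -0.08 m); the robot touches nothing.
It fails at once if the gripper touches the hot shortbread (contact force between the fingers and shortbread above 0.5 N).
It fails at once if a spice jar or the paper cups are moved by more than 30 mm (distance of any of spice_red, spice_green, pink_cups from where it was at the start of the episode above 0.03 m).
It also fails if it takes over 69 s, if anything falls off the work surface, if the arm or the gripper's body presses on something with over 40 N, if the wrist force passes 120 N, or if a joint passes its speed limit or range.

## Working session

There is one attempt and no reset: what is moved stays moved. The work goes in short steps, Python scripts to look and compute and a tool call to move; the robot and the scene stay as the last step left them, time stands still between calls to the robot, and variables do not carry over. Pictures are saved under pics/ and viewed, at most 10 in all, crops included, and the job is handed in when it is done.

Besides the shell and the picture viewer there is one more tool, called after "Request:" as name(argument=value, ...) on one line, values as JSON. apply_moves: Moves the arm, as the interface text tells. Its arguments: {"type":"object","properties":{"steps":{"type":"array"}},"required":["steps"]}

```bash
mkdir -p pics; cat > h.py <<'E'
import numpy as np, cv2
from station import ctrl, imaging
def cam(n):
    c=imaging.calibration(n); f=240/np.tan(np.radians(c["vertical_fov"])/2)
    K=np.array([[f,0,c["cx"]],[0,f,c["cy"]],[0,0,1.]])
    R=cv2.Rodrigues(np.array(c["rvec"],float))[0]; t=np.array(c["tvec"],float).reshape(3)
    return K,R,t
def ray(n,u,v):
    K,R,t=cam(n); d=R.T@np.linalg.solve(K,[u,v,1.]); return -R.T@t,d
def onz(n,u,v,z):
    o,d=ray(n,u,v); return o+d*(z-o[2])/d[2]
def proj(n,P):
    K,R,t=cam(n); p=K@(R@np.array(P,float)+t); return p[:2]/p[2]
def tri(a,b):
    # a=(u,v) scene, b=(u,v) top
    o1,d1=ray("scene",*a); o2,d2=ray("top",*b)
    s=np.linalg.lstsq(np.c_[d1,-d2],o2-o1,rcond=None)[0]
    p,q=o1+d1*s[0],o2+d2*s[1]; return (p+q)/2,np.linalg.norm(p-q)
E
python3 - <<'E'
from h import *
for n in("scene","top"):
    im=imaging.get_image(n); cv2.imwrite(f"pics/{n}0.png",im[:,:,::-1]); print(n,imaging.calibration(n),-cam(n)[1].T@cam(n)[2])
s=ctrl.read_state(); print(s)
E
```

```text
scene {'vertical_fov': 46.828580528091045, 'cx': 327.9894790131175, 'cy': 244.11098520059713, 'rvec': array([ 1.93927525, -1.16977626,  0.60592242]), 'tvec': array([-0.23347494,  0.4134899 ,  1.28350286])} [-0.60257729 -0.57116759  1.08790268]
top {'vertical_fov': 49.18994201667567, 'cx': 309.83569748219014, 'cy': 249.5702384984392, 'rvec': array([ 2.18403269, -2.16175915,  0.1141937 ]), 'tvec': array([0.08175551, 0.66223483, 1.4041553 ])} [0.51853629 0.0956706  1.46248361]
{'time_s': 0.1, 'joints': array([-57.49533784,  29.12294558, -13.60891834,  86.00111752,
         7.20428213,  65.82713239,  -8.86811013]), 'dq': array([-0.01111435, -0.10223837, -0.05838175, -0.13512605,  0.05222071,
        0.00866954,  0.06868794]), 'joint_efforts': array([-4.66196259e-03, -6.21833110e+01, -2.19450697e+00, -2.50205129e+01,
        1.25779433e-02,  7.80673960e-03, -1.68181458e-05]), 'tool_pos': array([0.2783713 , 0.55909993, 0.23050335]), 'ee_rot': array([[-8.95262329e-01,  4.45538917e-01, -6.61004245e-04],
       [ 4.45539403e-01,  8.95261128e-01, -1.46749879e-03],
       [-6.20564142e-05, -1.60829982e-03, -9.99998705e-01]]), 'force': array([-0.04605784, -1.39720657, -0.3581236 ]), 'torque': array([-0.0512804 ,  0.02441616,  0.02025951]), 'grasp_force': 0.0, 'opening': 0.08528657013399212}
```

View pics/scene0.png

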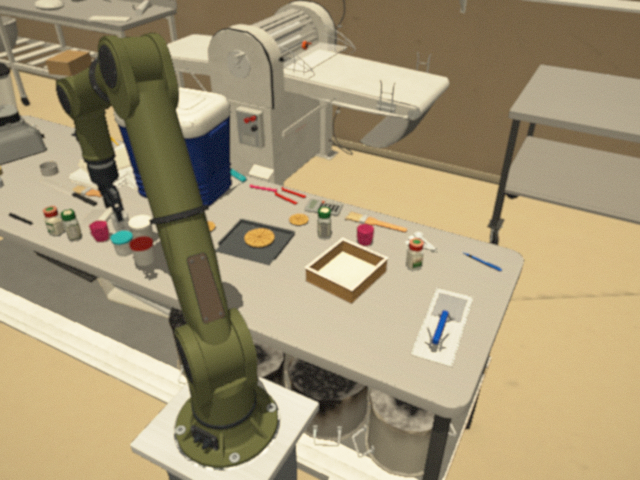

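View pics/top0.png

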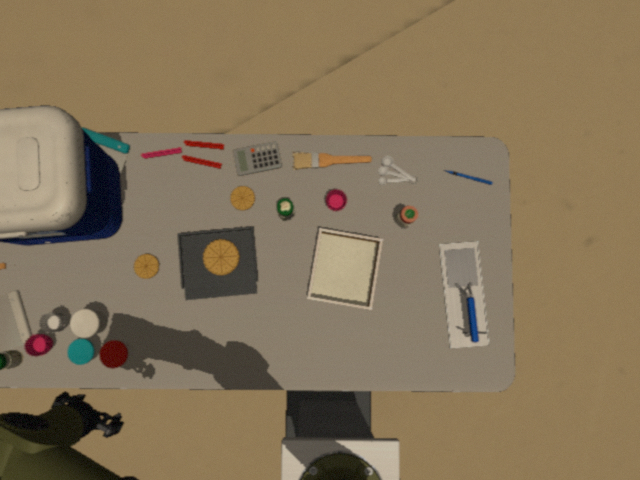

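The scene view shows the tray at (257,240), box at (346,270) and rest with spatula at (442,325). In the top view the tray is at (218,263), box at (345,268) and rest at (464,295).
Shortbread candidates in the top view are (221,257) on the tray, (242,198), (146,266) and (3,266). The one on the tray is the largest and lies on the sheet, so it fits. I'll confirm it in a crop and measure it.

```bash
python3 - <<'E'
from h import *
t=cv2.imread("pics/top0.png"); s=cv2.imread("pics/scene0.png")
a=cv2.resize(t[185:325,130:400],None,fx=2.9,fy=2.9,interpolation=cv2.INTER_CUBIC)
cv2.imwrite("pics/c1.png",a[:, :800])
b=cv2.resize(t[230:360,430:500],None,fx=4.5,fy=4.5,interpolation=cv2.INTER_CUBIC)
c=cv2.resize(s[275:375,400:490],None,fx=5,fy=5,interpolation=cv2.INTER_CUBIC)
H=max(b.shape[0],c.shape[0]); o=np.zeros((H,b.shape[1]+c.shape[1],3),np.uint8);o[:b.shape[0],:b.shape[1]]=b;o[:c.shape[0],b.shape[1]:]=c
cv2.imwrite("pics/c2.png",o); print(o.shape,b.shape)
for n,im in(("top",t),("scene",s)):
    hsv=cv2.cvtColor(im,cv2.COLOR_BGR2HSV)
    for nm,lo,hi in(("gold",(10,110,120),(25,255,255)),("blue",(105,140,60),(125,255,255)),("dark",(0,0,25),(180,90,85)),("cream",(15,10,190),(40,90,255))):
        m=cv2.inRange(hsv,lo,hi); cs=cv2.findContours(m,cv2.RETR_EXTERNAL,cv2.CHAIN_APPROX_NONE)[0]
        for k in cs:
            A=cv2.contourArea(k)
            x,y,w,h=cv2.boundingRect(k)
            if A<60 or A>8000 or y>350 or y<140: continue
            if nm=="dark" and A<2000: continue
            r=cv2.minAreaRect(k); print(n,nm,A,np.round(r[0],1),np.round(r[1],1),round(r[2],1))
            if nm=="gold":print("   ell",cv2.fitEllipse(k))
E
```

```text
(585, 765, 3) (585, 315, 3)
top gold 451.0 [146. 266.] [24. 24.] 90.0
   ell ((145.78990173339844, 265.93267822265625), (23.784849166870117, 24.229480743408203), 24.875022888183594)
top gold 911.5 [220.3 256.8] [33.9 34.6] 45.0
   ell ((220.50379943847656, 256.866455078125), (33.89186096191406, 34.33086395263672), 45.96996307373047)
top gold 133.5 [410.2 213. ] [14.7 13.6] 33.7
   ell ((409.8369445800781, 213.30564880371094), (13.312918663024902, 14.190866470336914), 136.84295654296875)
top gold 440.5 [242.  197.5] [23. 24.] 90.0
   ell ((242.18484497070312, 197.60470581054688), (23.41223907470703, 24.060632705688477), 90.49622344970703)
top gold 395.5 [345.  159.5] [13. 52.] 90.0
   ell ((334.5196533203125, 159.41761779785156), (11.155933380126953, 67.02572631835938), 88.94292449951172)
top gold 214.0 [302.  160.5] [15. 16.] 90.0
   ell ((301.8436279296875, 160.2947998046875), (15.85692024230957, 18.47414207458496), 86.35214233398438)
top blue 206.0 [472.3 319. ] [42.8  6.2] 82.9
top blue 129.0 [ 62. 239.] [ 3.7 68.1] 84.9
top blue 63.5 [ 87.5 168.5] [43.   3.1] 86.8
top dark 6020.0
[... 499 characters left out ...]
671875, 237.02835083007812), (18.250215530395508, 30.269617080688477), 84.82624053955078)
scene gold 165.0 [385.8 224.4] [42.   6.8] 14.0
   ell ((376.7000427246094, 222.31903076171875), (5.445590972900391, 58.758949279785156), 104.7793197631836)
scene gold 155.0 [298.  219.5] [11. 18.] 90.0
   ell ((298.3912353515625, 219.10305786132812), (10.774346351623535, 18.616636276245117), 87.4564208984375)
scene gold 62.5 [ 93.7 192.4] [15.1  6.4] 5.7
   ell ((93.78303527832031, 192.7544708251953), (6.129068851470947, 15.57593059539795), 94.66741943359375)
scene blue 135.5 [439.9 327. ] [ 5.4 33.5] 18.4
scene cream 365.0 [137.6 301.4] [60.7 11.7] 18.4
scene cream 222.0 [260.9 171.4] [23.2 11.8] 15.3
```

View pics/c1.png

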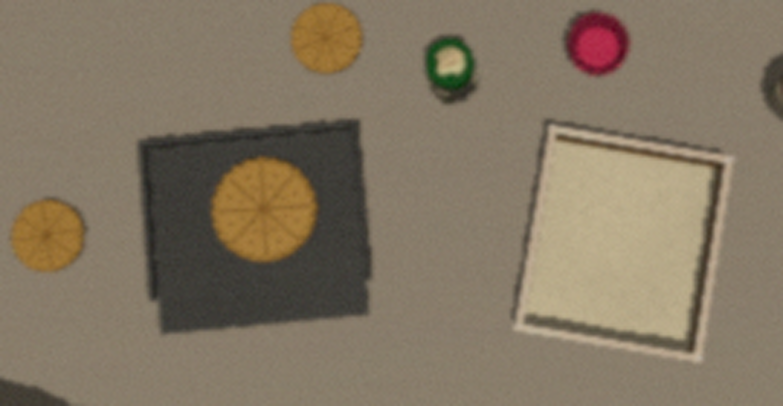

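View pics/c2.png

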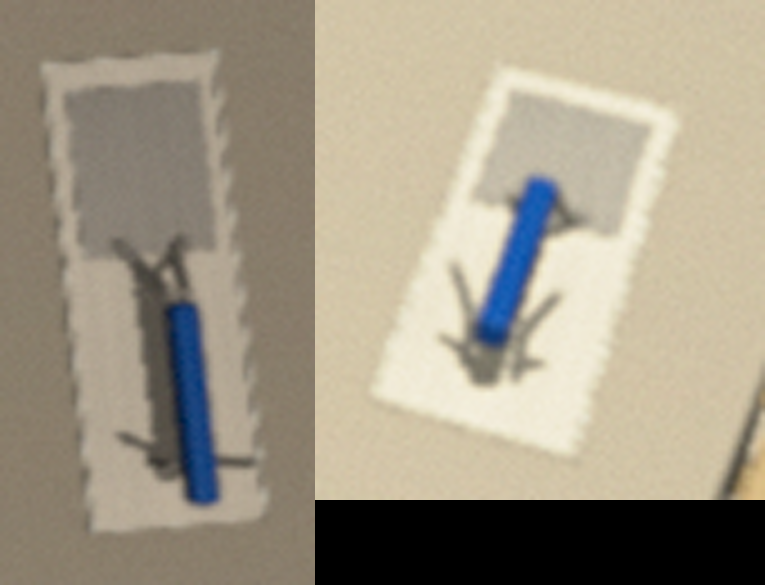

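The crops confirm the round on the tray at (221,257), diameter 34 px against 24 px for the others. The blade, rest outline and blue handle are clear in both views.

```bash
python3 - <<'E'
from h import *
np.set_printoptions(precision=4,suppress=True)
T=lambda x,y:(430+(x+.5)/4.5-.5,230+(y+.5)/4.5-.5)
C=lambda x,y:(130+(x+.5)/2.9-.5,185+(y+.5)/2.9-.5)
S=lambda x,y:(400+(x-315+.5)/5-.5,275+(y+.5)/5-.5)
def rect(n,pts,z,f):
    P=np.array([onz(n,*f(*p),z) for p in pts]); c=P.mean(0)
    d=(P[0]+P[1]-P[2]-P[3]); e=(P[0]+P[3]-P[1]-P[2])
    print(c,"yaw x",np.degrees(np.arctan2(d[1],d[0])),"yaw y",np.degrees(np.arctan2(e[1],e[0]))-90,"len",np.linalg.norm(d)/2,np.linalg.norm(e)/2)
# corner order: far-left, far-right, near-right, near-left
print("rest T");rect("top",[(42,65),(217,52),(268,515),(92,530)],.003,T)
print("rest S");rect("scene",[(502,67),(680,115),(577,457),(373,394)],.003,S)
print("blade T");rect("top",[(65,92),(205,80),(215,248),(80,258)],.005,T)
print("blade S");rect("scene",[(511,92),(656,125),(618,237),(476,200)],.005,S)
print("box T");rect("top",[(546,120),(733,156),(700,360),(514,326)],.055,C)
print("tray T");rect("top",[(140,141),(358,120),(368,312),(162,333)],.008,C)
print("short", tri((259,237),(220.5,256.9)), onz("top",220.5,256.9,.019),onz("scene",259,237,.019))
print("hfront",tri(S(540,183),T(181,305)),"hrear",tri(S(491,325),T(203,500)))
for p in((181,305),(203,500)): print(onz("top",*T(*p),.064))
print("blueC",tri((439.9,327),(472.3,319)))
print("handle scene",onz("scene",*S(540,183),.064),onz("scene",*S(491,325),.064))
for nm,p,z in(("green",(285.5,207),.106),("red",(409,214),.097),("pink",(336,200),.059)): print(nm,onz("top",*p,z))
E
```

```text
rest T
[ 0.5457 -0.3411  0.003 ] yaw x 5.153007602745329 yaw y 5.097111275933088 len 0.28645915663223537 0.10916304254785203
rest S
[ 0.5475 -0.3422  0.003 ] yaw x 5.169169767071236 yaw y 4.195265784759755 len 0.2873776391532885 0.10796141308193813
blade T
[ 0.6191 -0.3337  0.005 ] yaw x 3.212137979204802 yaw y 5.158502064068799 len 0.10377887367957478 0.08584657130721356
blade S
[ 0.6203 -0.3358  0.005 ] yaw x 5.68978696809729 yaw y 7.008110812578806 len 0.10142158861746114 0.08316294529172234
box T
[ 0.612  -0.0053  0.055 ] yaw x -8.793226267991352 yaw y -10.066063389080824 len 0.19301258105568625 0.17585752738402702
tray T
[0.6249 0.3423 0.008 ] yaw x 6.298577265049571 yaw y 6.282223443395424 len 0.18529460987167068 0.2035732537682243
short (array([0.6404, 0.3341, 0.018 ]), np.float64(0.0021464706758755926)) [0.6398 0.3348 0.019 ] [0.6398 0.3323 0.019 ]
hfront (array([ 0.5352, -0.3402,  0.0598]), np.float64(0.0012632913413846503)) hrear (array([ 0.421 , -0.3511,  0.0592]), np.float64(0.001415857904952625))
[ 0.5349 -0.3383  0.064 ]
[ 0.421  -0.3489  0.064 ]
blueC (array([ 0.4776, -0.3473,  0.0534]), np.float64(0.0004165051877079651))
handle scene [ 0.531  -0.3417  0.064 ] [ 0.4167 -0.3527  0.064 ]
green [0.7655 0.1538 0.106 ]
red [ 0.752  -0.1718  0.097 ]
pink [0.7948 0.0189 0.059 ]
```

Estimates so far: 
- **Spatula:** origin about (0.6225, -0.333), yaw 5.2°. Grip point about (0.503, -0.344, 0.053).
- **Tray:** centre about (0.625, 0.342), yaw 6.3°.
- **Box:** centre (0.612, -0.005), yaw -9.4°.

I'll move the arm over towards the rest.

Request:
apply_moves(steps=[[[0.6,-0.8,0],[0,0,-1],1],[[0.6,-0.8,0],[0,0,-1],1],[[0.6,-0.8,0],[0,0,-1],1],[[0.6,-0.8,0],[0,0,-1],1],[[0.6,-0.8,0],[0,0,-1],1]])

```text
time_s: 0.6
tool_pos: [0.4292, 0.3577, 0.2311]
ee_rot: [[-0.551, 0.835, -0.0], [0.835, 0.551, -0.0], [-0.0, -0.0, -1.0]]
force: [0.8, 0.4, 0.1]
opening: 0.0857
grasp_force: 0.0
```

Request:
apply_moves(steps=[[[0.4,-0.8,0],[0,0,-1],1],[[0.4,-0.8,0],[0,0,-1],1],[[0.4,-0.8,0],[0,0,-1],1],[[0.4,-0.8,0],[0,0,-1],1],[[0.4,-0.8,0],[0,0,-1],1]])

```text
time_s: 1.1
tool_pos: [0.5301, 0.154, 0.2312]
ee_rot: [[-0.053, 0.999, 0.0], [0.999, 0.053, -0.003], [-0.003, 0.0, -1.0]]
force: [0.1, 0.4, -0.3]
opening: 0.0853
grasp_force: 0.0
```

Request:
apply_moves(steps=[[[0,-0.8,0],[0,0,-1],1],[[0,-0.8,0],[0,0,-1],1],[[0,-0.8,0],[0,0,-1],1],[[0,-0.8,0],[0,0,-1],1],[[0,-0.8,0],[0,0,-1],1]])

```text
time_s: 1.6
tool_pos: [0.5275, -0.0491, 0.2315]
ee_rot: [[0.457, 0.889, -0.0], [0.889, -0.457, -0.005], [-0.004, 0.002, -1.0]]
force: [0.5, -0.6, 0.3]
opening: 0.0856
grasp_force: 0.0
```

Request:
apply_moves(steps=[[[0,-0.8,0],[0,0,-1],1],[[0,-0.8,0],[0,0,-1],1],[[0,-0.8,0],[0,0,-1],1],[[0,-0.8,0],[0,0,-1],1],[[0,-0.8,0],[0,0,-1],1]])

```text
time_s: 2.1
tool_pos: [0.5262, -0.2487, 0.2312]
ee_rot: [[0.84, 0.543, -0.001], [0.543, -0.84, -0.005], [-0.004, 0.004, -1.0]]
force: [-0.4, 1.2, -0.5]
opening: 0.0856
grasp_force: 0.0
```

Request:
apply_moves(steps=[[[-0.1,-0.4,-0.4],[0,0,-0.94],1],[[-0.1,-0.4,-0.4],[0,0,-0.94],1],[[-0.1,-0.4,-0.4],[0,0,-0.94],1],[[-0.1,-0.4,-0.4],[0,0,-0.94],1],[[-0.1,-0.4,-0.4],[0,0,-0.94],1]])

```text
time_s: 2.6
tool_pos: [0.5026, -0.3406, 0.1297]
ee_rot: [[0.996, 0.091, -0.003], [0.091, -0.996, 0.001], [-0.003, -0.001, -1.0]]
force: [0.1, 0.9, 0.5]
opening: 0.0857
grasp_force: 0.0
```

```bash
python3 - <<'E'
from h import *
s=ctrl.read_state(); print(s["joints"],s["tool_pos"]);R=s["ee_rot"];print(np.degrees(np.arctan2(R[1,1],R[0,1])))
E
```

```text
[ 13.75109415  35.81656424  29.98760628  96.83185279 -21.33284665
  53.29922793 -32.73550823] [ 0.502582   -0.34055604  0.12973782]
-84.75131393474788
```

Request:
apply_moves(steps=[[[0,-0.013,-0.09],[0,0,0],1],[[0,-0.013,-0.19],[0,0,0],1],[[0,-0.013,-0.29],[0,0,0],1],[[0,-0.013,-0.383],[0,0,0],1],[[0,-0.013,-0.383],[0,0,0],1]])

```text
time_s: 3.1
tool_pos: [0.5032, -0.341, 0.0333]
ee_rot: [[0.995, 0.097, -0.003], [0.097, -0.995, 0.004], [-0.003, -0.004, -1.0]]
force: [-0.4, 0.1, 0.0]
opening: 0.0854
grasp_force: 0.0
```

Request:
apply_moves(steps=[[[0,0,0],[0,0,0],0],[[0,0,0],[0,0,0],0],[[0,0,0],[0,0,0],0],[[0,0,0],[0,0,0],0],[[0,0,0],[0,0,0],0]])

```text
time_s: 3.6
tool_pos: [0.5039, -0.3442, 0.0365]
ee_rot: [[0.996, 0.093, 0.001], [0.093, -0.996, -0.001], [0.001, 0.001, -1.0]]
force: [0.6, -0.1, 3.2]
opening: 0.0172
grasp_force: 58.6
```

Request:
apply_moves(steps=[[[0,0,0],[0,0,0],0],[[0,0,0],[0,0,0],0],[[0,0,0],[0,0,0],0],[[0,0,0],[0,0,0],0],[[0,0,0],[0,0,0],0]])

```text
time_s: 4.1
tool_pos: [0.5039, -0.3442, 0.0365]
ee_rot: [[0.996, 0.093, 0.001], [0.093, -0.996, -0.001], [0.001, 0.001, -1.0]]
force: [-0.9, 1.3, 6.3]
opening: 0.017
grasp_force: 58.9
```

Request:
apply_moves(steps=[[[0,0,0.04],[0,0,0],0],[[0,0,0.12],[0,0,0],0],[[0,0,0.24],[0,0,0],0],[[0,0,0.36],[0,0,0],0],[[0,0,0.48],[0,0,0],0]])

```text
time_s: 4.6
tool_pos: [0.503, -0.3435, 0.1569]
ee_rot: [[0.996, 0.093, -0.001], [0.093, -0.996, 0.0], [-0.001, -0.001, -1.0]]
force: [0.1, -0.7, -2.5]
opening: 0.0171
grasp_force: 58.6
```

Request:
apply_moves(steps=[[[0,0,0.1],[0,0,0],0],[[0,0,0.16],[0,0,0],0],[[0,0,0.16],[0,0,0],0],[[0,0,0.16],[0,0,0],0]])

```text
time_s: 5.0
tool_pos: [0.5032, -0.3433, 0.1952]
ee_rot: [[0.996, 0.093, -0.0], [0.093, -0.996, 0.001], [-0.0, -0.001, -1.0]]
force: [1.3, 0.9, -2.5]
opening: 0.0169
grasp_force: 58.6
```

```bash
python3 - <<'E'
from h import *
s=ctrl.read_state(); print(s["tool_pos"],s["ee_rot"],s["force"],s["torque"])
ims=[imaging.get_image(n)[:,:,::-1] for n in("top","scene")]
for n,i in zip(("top","scene"),ims): cv2.imwrite(f"pics/{n}1.png",i)
p=proj("scene",[.62,-.333,.12]).astype(int); q=proj("top",[.55,-.333,.12]).astype(int); print(p,q)
a=cv2.resize(ims[0][q[1]-65:q[1]+65,q[0]-45:q[0]+45],None,fx=4.2,fy=4.2,interpolation=cv2.INTER_CUBIC)
b=cv2.resize(ims[1][p[1]-65:p[1]+65,p[0]-45:p[0]+45],None,fx=4.2,fy=4.2,interpolation=cv2.INTER_CUBIC)
cv2.imwrite("pics/c3.png",np.hstack([a,b]))
E
```

```text
[ 0.50321035 -0.34332664  0.19518486] [[ 9.95647871e-01  9.31943269e-02 -3.66525694e-04]
 [ 9.31945253e-02 -9.95647758e-01  5.67654117e-04]
 [-3.12028343e-04 -5.99341801e-04 -9.99999772e-01]] [ 1.26729433  0.88463776 -2.47397251] [-0.01424579 -0.01290467  0.0615723 ]
[454 275] [474 291]
```

View pics/c3.png

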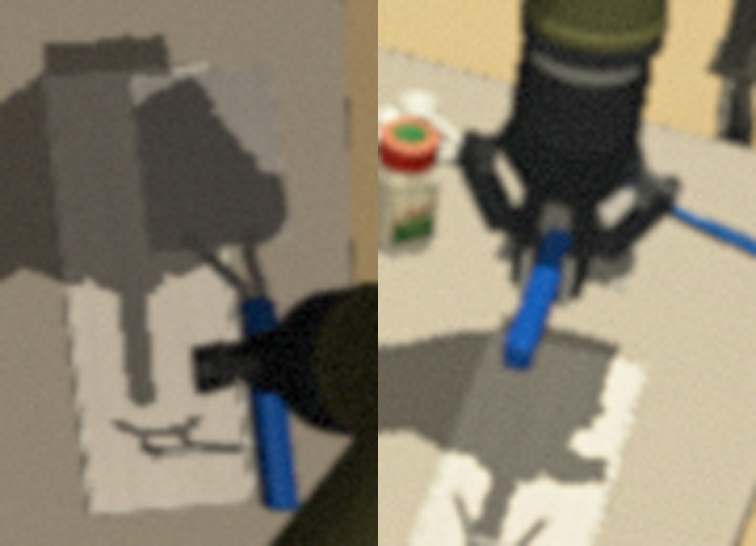

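The spatula hangs in the gripper. In the top crop the handle's rear end is at (282,503), and in the scene crop at (519,347). I'll check its height for sag.

```bash
python3 - <<'E'
from h import *
T=lambda x,y:(429+(x+.5)/4.2-.5,226+(y+.5)/4.2-.5)
S=lambda x,y:(409+(x-378+.5)/4.2-.5,210+(y+.5)/4.2-.5)
print("rear",tri(S(519,347),T(282,503)))
for p in((258,298),(282,503)): print(onz("top",*T(*p),.222))
for p in((258,66),(208,68)): print("tip",onz("top",*T(*p),.164))
for dx,w in((50,42),(50,-42),(-55,-42)):
    c,s=.9956,.0932; print(dx,w,[.503+c*(dx+120)/1e3-s*w/1e3,-.3433+s*(dx+120)/1e3+c*w/1e3], (proj("top",[.503+c*(dx+120)/1e3-s*w/1e3,-.3433+s*(dx+120)/1e3+c*w/1e3,.164])-[429,226])*4.2)
E
```

```text
rear (array([ 0.42167013, -0.34980047,  0.21799551]), np.float64(0.001175736646900007))
[ 0.53540919 -0.33716465  0.222     ]
[ 0.42174792 -0.34780282  0.222     ]
tip [ 0.67367424 -0.36073668  0.164     ]
tip [ 0.67215973 -0.33091687  0.164     ]
50 42 [0.6683376000000001, -0.2856408] [130.48777323  71.98405475]
50 -42 [0.6761664000000001, -0.36927119999999997] [270.61993258  60.38981769]
-55 -42 [0.5716284, -0.3790572] [291.57374818 236.50080544]
```

Heights agree with the initial measurement, so there is no sag. The spatula origin is the tool position plus 0.120 along its x and -0.0335 in z. Now to the tray's open edge.

Request:
apply_moves(steps=[[[0,0.08,0],[0,0,0],0],[[0,0.24,0],[0,0,0],0],[[0,0.42,0],[0,0,0],0],[[0,0.6,0],[0,0,0],0],[[0,0.8,0],[0,0,0],0]])

```text
time_s: 5.6
tool_pos: [0.5027, -0.1425, 0.1945]
ee_rot: [[0.996, 0.092, -0.002], [0.092, -0.996, -0.0], [-0.002, 0.0, -1.0]]
force: [0.2, 0.3, -1.0]
opening: 0.0169
grasp_force: 58.8
```

Request:
apply_moves(steps=[[[0,0.16,0],[0,0,0],0],[[0,0.32,0],[0,0,0],0],[[0,0.48,0],[0,0,0],0],[[0,0.64,0],[0,0,0],0],[[0,0.8,0],[0,0,0],0]])

```text
time_s: 6.1
tool_pos: [0.5026, 0.0579, 0.1946]
ee_rot: [[0.996, 0.093, -0.002], [0.093, -0.996, -0.0], [-0.002, 0.0, -1.0]]
force: [1.3, -0.3, -2.0]
opening: 0.017
grasp_force: 58.9
```

Request:
apply_moves(steps=[[[-0.04,0.12,0],[0,0,0],0],[[-0.08,0.24,0],[0,0,0],0],[[-0.12,0.36,0],[0,0,0],0],[[-0.16,0.48,0],[0,0,0],0],[[-0.2,0.6,0],[0,0,0],0]])

```text
time_s: 6.6
tool_pos: [0.4523, 0.2072, 0.1946]
ee_rot: [[0.996, 0.093, -0.002], [0.093, -0.996, -0.001], [-0.002, 0.001, -1.0]]
force: [0.8, 0.8, -1.4]
opening: 0.0174
grasp_force: 58.9
```

Request:
apply_moves(steps=[[[-0.05,0.1,0],[0,0,0],0],[[-0.1,0.2,0],[0,0,0.02],0],[[-0.16,0.3,0],[0,0,0.033],0],[[-0.22,0.4,0],[0,0,0.033],0],[[-0.22,0.4,0],[0,0,0.033],0]])

```text
time_s: 7.1
tool_pos: [0.3953, 0.31, 0.1941]
ee_rot: [[0.993, 0.117, -0.003], [0.117, -0.993, -0.0], [-0.003, -0.0, -1.0]]
force: [1.3, 0.3, -2.9]
opening: 0.0173
grasp_force: 58.9
```

Request:
apply_moves(steps=[[[0,0,-0.1],[0,0,0],0],[[0,0,-0.25],[0,0,0],0],[[0,0,-0.4],[0,0,0],0],[[0,0,-0.5],[0,0,0],0],[[0,0,-0.5],[0,0,0],0]])

```text
time_s: 7.6
tool_pos: [0.3966, 0.3041, 0.0672]
ee_rot: [[0.994, 0.109, -0.005], [0.109, -0.994, -0.005], [-0.006, 0.005, -1.0]]
force: [-0.1, -0.5, -2.1]
opening: 0.0173
grasp_force: 58.8
```

```bash
python3 - <<'E'
from h import *
s=ctrl.read_state(); print(s["tool_pos"],s["ee_rot"],s["joints"],s["force"])
ims=[imaging.get_image(n)[:,:,::-1] for n in("top","scene")]
for n,i in zip(("top","scene"),ims): cv2.imwrite(f"pics/{n}2.png",i)
a=cv2.resize(ims[0][210:340,160:280],None,fx=3.3,fy=3.3,interpolation=cv2.INTER_CUBIC)
b=cv2.resize(ims[1][180:310,200:320],None,fx=3.3,fy=3.3,interpolation=cv2.INTER_CUBIC)
cv2.imwrite("pics/c4.png",np.hstack([a,b]))
E
```

```text
[0.39656152 0.30413995 0.06717555] [[ 0.99397247  0.10949883 -0.00536119]
 [ 0.10947119 -0.99397635 -0.0052031 ]
 [-0.00589863  0.00458484 -0.99997209]] [ -57.31437308   32.5271016    25.54413107  116.38535807  -22.91008873
   36.35136801 -100.18340029] [-0.12361523 -0.51861763 -2.09446517]
```

View pics/c4.png

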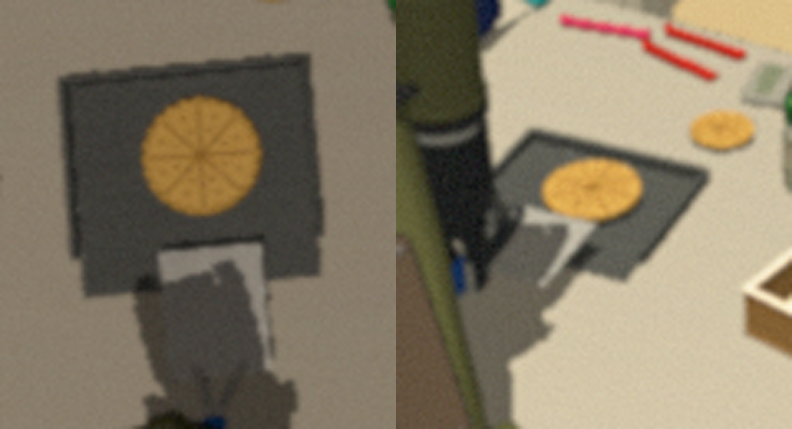

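The blade tip, with its middle at crop (212,244), lies short of the shortbread and about 3 mm too far right. Correct that and lower onto the sheet.

Request:
apply_moves(steps=[[[0,0.012,-0.05],[0,0,0],0],[[0,0.012,-0.09],[0,0,0],0],[[0,0.012,-0.11],[0,0,0],0],[[0,0.012,-0.115],[0,0,0],0],[[0,0.012,-0.115],[0,0,0],0]])

```text
time_s: 8.2
tool_pos: [0.3985, 0.3092, 0.0417]
ee_rot: [[0.994, 0.11, -0.0], [0.11, -0.994, -0.0], [-0.0, 0.0, -1.0]]
force: [0.4, 0.5, -1.5]
opening: 0.0169
grasp_force: 59.0
```

Request:
apply_moves(steps=[[[0,0,0],[0,0,0],0],[[0,0,0],[0,0,0],0]])

```text
time_s: 8.4
tool_pos: [0.3987, 0.3093, 0.0421]
ee_rot: [[0.994, 0.11, 0.0], [0.11, -0.994, 0.0], [0.0, -0.0, -1.0]]
force: [-0.1, -0.8, -2.1]
opening: 0.0172
grasp_force: 59.0
```

Request:
apply_moves(steps=[[[0,-0.006,0],[0,0.02,0],0],[[0,-0.006,-0.008],[0,0.033,0],0],[[0,-0.006,-0.012],[0,0.033,0],0],[[0,-0.006,-0.012],[0,0.033,0],0],[[0,-0.006,-0.012],[0,0.033,0],0]])

```text
time_s: 8.9
tool_pos: [0.3988, 0.3077, 0.0388]
ee_rot: [[0.994, 0.11, -0.017], [0.11, -0.994, 0.0], [-0.017, -0.002, -1.0]]
force: [0.3, -0.6, -0.2]
opening: 0.0173
grasp_force: 59.2
```

Request:
apply_moves(steps=[[[0,0,0],[0,0,0],0],[[0,0,0],[0,0,0],0]])

```text
time_s: 9.1
tool_pos: [0.3988, 0.3078, 0.0389]
ee_rot: [[0.994, 0.11, -0.017], [0.11, -0.994, 0.0], [-0.017, -0.002, -1.0]]
force: [1.0, -0.2, -0.5]
opening: 0.017
grasp_force: 59.2
```

Request:
apply_moves(steps=[[[0.02,0.002,0],[0,0,0],0],[[0.05,0.006,0],[0,0,0],0],[[0.08,0.009,0],[0,0,0],0],[[0.1,0.011,0],[0,0,0],0],[[0.12,0.013,0],[0,0,0],0]])

```text
time_s: 9.6
tool_pos: [0.4291, 0.311, 0.0387]
ee_rot: [[0.994, 0.11, -0.017], [0.11, -0.994, -0.0], [-0.017, -0.002, -1.0]]
force: [-1.1, -0.2, 0.2]
opening: 0.0171
grasp_force: 59.3
```

Request:
apply_moves(steps=[[[0.024,0.003,0],[0,0,0],0],[[0.048,0.006,0],[0,0,0],0],[[0.072,0.008,0],[0,0,0],0],[[0.096,0.011,0],[0,0,0],0],[[0.12,0.013,0],[0,0,0],0]])

```text
time_s: 10.1
tool_pos: [0.4588, 0.3143, 0.0387]
ee_rot: [[0.994, 0.11, -0.018], [0.11, -0.994, -0.0], [-0.018, -0.002, -1.0]]
force: [-2.5, 0.5, 0.5]
opening: 0.017
grasp_force: 59.4
```

Request:
apply_moves(steps=[[[0.024,0.003,0],[0,0,0],0],[[0.048,0.006,0],[0,0,0],0],[[0.072,0.008,0],[0,0,0],0],[[0.096,0.011,0],[0,0,0],0],[[0.12,0.013,0],[0,0,0],0]])

```text
time_s: 10.6
tool_pos: [0.4889, 0.3176, 0.0387]
ee_rot: [[0.994, 0.11, -0.018], [0.11, -0.994, -0.0], [-0.017, -0.002, -1.0]]
force: [-2.7, -0.7, 1.6]
opening: 0.0172
grasp_force: 59.4
```

```bash
python3 - <<'E'
from h import *
s=ctrl.read_state(); print(s["tool_pos"],s["ee_rot"][2],s["force"])
im=imaging.get_image("top")[:,:,::-1].copy(); cv2.imwrite("pics/top3.png",im)
m=cv2.inRange(cv2.cvtColor(im,cv2.COLOR_BGR2HSV),(10,110,120),(25,255,255))
for k in cv2.findContours(m,0,1)[0]:
    if cv2.contourArea(k)>600: e=cv2.fitEllipse(k); print(e,onz("top",*e[0],.019))
E
```

```text
[0.4888616  0.3175699  0.03873114] [-0.0174049  -0.00189703 -0.99984672] [-2.74301525 -0.71899316  1.62101695]
((219.44174194335938, 246.97946166992188), (28.26214599609375, 35.98867416381836), 83.73410034179688) [0.66729604 0.33849556 0.019     ]
```

Request:
apply_moves(steps=[[[0.024,0.003,0],[0,0,0],0],[[0.048,0.006,0],[0,0,0],0],[[0.072,0.008,0],[0,0,0],0],[[0.096,0.011,0],[0,0,0],0],[[0.12,0.013,0],[0,0,0],0]])

```text
time_s: 11.15
tool_pos: [0.519, 0.3208, 0.0387]
ee_rot: [[0.994, 0.11, -0.017], [0.11, -0.994, -0.0], [-0.017, -0.002, -1.0]]
force: [-3.9, -0.9, 0.6]
opening: 0.0169
grasp_force: 59.3
```

Request:
apply_moves(steps=[[[0.016,0.002,0],[0,0,0],0],[[0.032,0.004,0],[0,0,0],0],[[0.048,0.006,0],[0,0,0],0],[[0.06,0.007,0],[0,0,0],0],[[0.066,0.008,0],[0,0,0],0]])

```text
time_s: 11.65
tool_pos: [0.5353, 0.3227, 0.0388]
ee_rot: [[0.994, 0.11, -0.017], [0.11, -0.994, 0.0], [-0.017, -0.002, -1.0]]
force: [-2.3, -0.3, 1.1]
opening: 0.0172
grasp_force: 59.3
```

```bash
python3 - <<'E'
from h import *
s=ctrl.read_state(); print(s["tool_pos"],s["ee_rot"][2],s["force"])
ims=[imaging.get_image(n)[:,:,::-1] for n in("top","scene")]
a=cv2.resize(ims[0][210:340,160:280],None,fx=3.3,fy=3.3,interpolation=cv2.INTER_CUBIC)
b=cv2.resize(ims[1][180:310,200:320],None,fx=3.3,fy=3.3,interpolation=cv2.INTER_CUBIC)
cv2.imwrite("pics/c5.png",np.hstack([a,b]))
E
```

```text
[0.53530748 0.32274468 0.03875127] [-0.0170394  -0.00190676 -0.999853  ] [-2.34456097 -0.33895799  1.13891894]
```

View pics/c5.png

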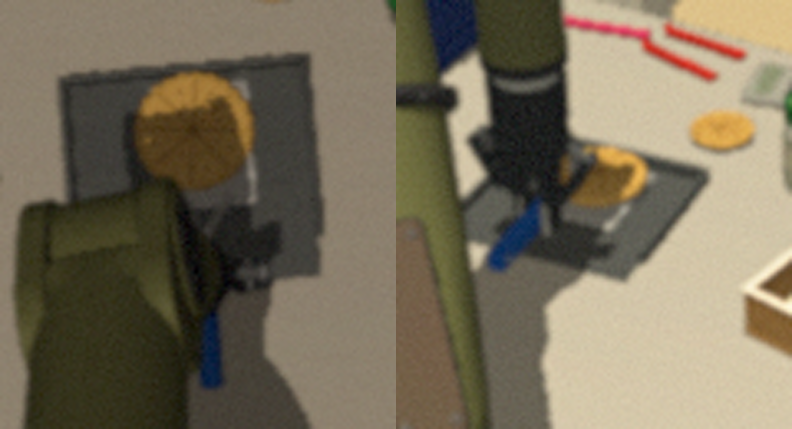

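The shortbread lies centred on the blade: round centre at crop (195,130), blade's right edge at x≈249, tip just short of the lip. Lift gently, with a slight nose-up.

Request:
apply_moves(steps=[[[0,0,0.006],[0,-0.03,0],0],[[0,0,0.016],[0,-0.06,0],0],[[0,0,0.03],[0,-0.09,0],0],[[0,0,0.05],[0,-0.11,0],0],[[0,0,0.075],[0,-0.13,0],0]])

```text
time_s: 12.25
tool_pos: [0.5347, 0.3228, 0.058]
ee_rot: [[0.993, 0.11, 0.051], [0.111, -0.994, -0.0], [0.051, 0.006, -0.999]]
force: [0.0, -0.1, -3.3]
opening: 0.0166
grasp_force: 58.9
```

Request:
apply_moves(steps=[[[0,0,0.03],[0,0,0],0],[[0,0,0.07],[0,0,0],0],[[0,0,0.11],[0,0,0],0],[[0,0,0.15],[0,0,0],0],[[0,0,0.19],[0,0,0],0]])

```text
time_s: 12.75
tool_pos: [0.5352, 0.3227, 0.1061]
ee_rot: [[0.993, 0.11, 0.051], [0.11, -0.994, 0.0], [0.051, 0.005, -0.999]]
force: [-0.1, 0.8, -2.6]
opening: 0.0169
grasp_force: 58.8
```

Request:
apply_moves(steps=[[[0,0,0.04],[0,0,0],0],[[0,0,0.08],[0,0,0],0],[[0,0,0.12],[0,0,0],0],[[0,0,0.15],[0,0,0],0],[[0,0,0.17],[0,0,0],0]])

```text
time_s: 13.25
tool_pos: [0.5352, 0.3228, 0.1484]
ee_rot: [[0.993, 0.11, 0.051], [0.11, -0.994, 0.0], [0.051, 0.005, -0.999]]
force: [0.7, -0.2, -2.8]
opening: 0.0171
grasp_force: 58.8
```

Request:
apply_moves(steps=[[[0,0,0.01],[0,0,0],0],[[0,0,0.01],[0,0,0],0],[[0,0,0.01],[0,0,0],0],[[0,0,0.01],[0,0,0],0],[[0,0,0.01],[0,0,0],0]])

```text
time_s: 13.75
tool_pos: [0.5348, 0.3227, 0.1497]
ee_rot: [[0.993, 0.11, 0.05], [0.11, -0.994, -0.0], [0.05, 0.006, -0.999]]
force: [0.0, 0.0, -3.0]
opening: 0.0172
grasp_force: 58.8
```

```bash
python3 - <<'E'
from h import *
s=ctrl.read_state(); print(s["tool_pos"],s["ee_rot"],s["force"],s["joints"])
ims=[imaging.get_image(n)[:,:,::-1] for n in("top","scene")]
a=cv2.resize(ims[0][200:330,160:280],None,fx=3.3,fy=3.3,interpolation=cv2.INTER_CUBIC)
b=cv2.resize(ims[1][160:290,200:320],None,fx=3.3,fy=3.3,interpolation=cv2.INTER_CUBIC)
cv2.imwrite("pics/c6.png",np.hstack([a,b]))
E
```

```text
[0.53483489 0.32270011 0.14965491] [[ 9.92642131e-01  1.10156044e-01  5.02717119e-02]
 [ 1.10313463e-01 -9.93896781e-01 -3.59113389e-04]
 [ 4.99253341e-02  5.90211772e-03 -9.98735514e-01]] [ 0.03909634  0.01185782 -2.97639802] [ -51.78611336   34.41374101   28.97372233   95.34800477  -18.43158082
   52.54574492 -100.13756337]
```

View pics/c6.png

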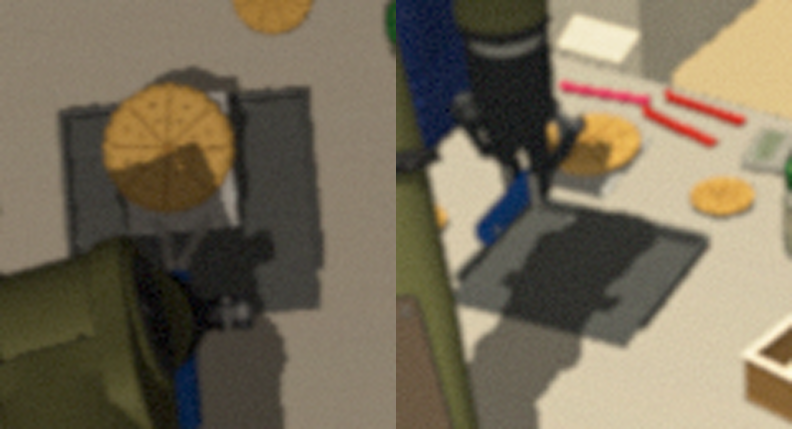

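The shortbread is on the blade, clear of the tray. Now I'll carry it to the box.

Request:
apply_moves(steps=[[[-0.004,-0.02,0],[0,0,-0.01],0],[[-0.012,-0.06,0.01],[0,0,-0.02],0],[[-0.025,-0.12,0.02],[0,0,-0.04],0],[[-0.042,-0.19,0.02],[0,0,-0.07],0],[[-0.06,-0.27,0.02],[0,0,-0.1],0]])

```text
time_s: 14.35
tool_pos: [0.5197, 0.2534, 0.1555]
ee_rot: [[0.997, 0.056, 0.051], [0.056, -0.998, -0.003], [0.051, 0.006, -0.999]]
force: [-1.0, -0.3, -2.0]
opening: 0.0169
grasp_force: 58.9
```

Request:
apply_moves(steps=[[[-0.02,-0.08,0],[0,0,-0.04],0],[[-0.04,-0.16,0],[0,0,-0.08],0],[[-0.06,-0.24,0],[0,0,-0.12],0],[[-0.08,-0.32,0],[0,0,-0.16],0],[[-0.1,-0.4,0],[0,0,-0.2],0]])

```text
time_s: 14.85
tool_pos: [0.4945, 0.1532, 0.1554]
ee_rot: [[0.998, -0.049, 0.051], [-0.049, -0.999, -0.008], [0.051, 0.005, -0.999]]
force: [0.3, -0.6, -2.3]
opening: 0.0173
grasp_force: 58.8
```

Request:
apply_moves(steps=[[[-0.02,-0.08,0],[0,0,-0.04],0],[[-0.04,-0.16,0],[0,0,-0.08],0],[[-0.06,-0.24,0],[0,0,-0.12],0],[[-0.08,-0.32,0],[0,0,-0.16],0],[[-0.1,-0.39,0],[0,0,-0.2],0]])

```text
time_s: 15.35
tool_pos: [0.4696, 0.0559, 0.1551]
ee_rot: [[0.987, -0.153, 0.049], [-0.153, -0.988, -0.013], [0.051, 0.006, -0.999]]
force: [0.4, -0.3, -3.7]
opening: 0.0169
grasp_force: 58.8
```

Request:
apply_moves(steps=[[[-0.01,-0.06,0],[0,0,-0.01],0],[[-0.018,-0.105,0],[0,0,-0.02],0],[[-0.022,-0.135,0],[0,0,-0.02],0],[[-0.024,-0.15,0],[0,0,-0.02],0],[[-0.024,-0.156,0],[0,0,-0.02],0]])

```text
time_s: 15.85
tool_pos: [0.4641, 0.0187, 0.155]
ee_rot: [[0.986, -0.161, 0.049], [-0.161, -0.987, -0.013], [0.05, 0.005, -0.999]]
force: [-0.4, 0.6, -3.1]
opening: 0.017
grasp_force: 58.9
```

```bash
cat >> h.py <<'E'
def spat():
    # tip and blade-origin from tool pose, in the world and the box frame
    s=ctrl.read_state(); R=s["ee_rot"]; p=s["tool_pos"]; a=np.radians(-9.4); c,d=np.cos(a),np.sin(a)
    B=np.array([[c,d,0],[-d,c,0],[0,0,1]])
    tip=p+R@[.17,0,.0335]; f=lambda q:(B@(q-[.612,-.0065,0])).round(4)
    pitch=np.degrees(np.arcsin(-R[2,0])); yaw=np.degrees(np.arctan2(R[1,0],R[0,0])); roll=np.degrees(np.arcsin(-R[2,1]))
    print("tool",p.round(4),"box",f(p),"tip box",f(tip),"nose-down",pitch.round(2),"yaw",yaw.round(2),"roll",roll.round(2),"F",s["force"].round(1),"q",s["joints"].round(0),"t",s["time_s"])
E
python3 - <<'E'
from h import *
spat()
ims=[imaging.get_image(n)[:,:,::-1] for n in("top","scene")]
a=cv2.resize(ims[0][190:330,280:410],None,fx=3,fy=3,interpolation=cv2.INTER_CUBIC)
b=cv2.resize(ims[1][180:320,280:410],None,fx=3,fy=3,interpolation=cv2.INTER_CUBIC)
cv2.imwrite("pics/c7.png",np.hstack([a,b]))
E
```

```text
tool [0.4641 0.0187 0.155 ] box [-0.15    0.0007  0.155 ] tip box [0.0215 0.001  0.1301] nose-down -2.89 yaw -9.25 roll -0.31 F [-0.4  0.6 -3.1] q [-32.  22.  35. 118. -18.  42. -85.] t 15.85
```

View pics/c7.png

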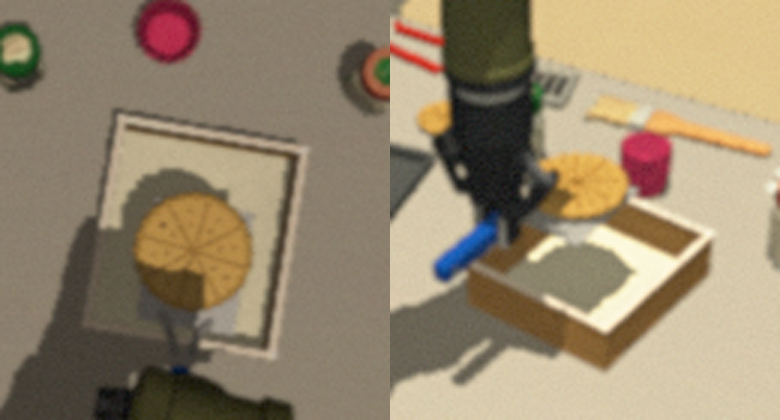

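The shortbread is above the box, on the blade: round centre at top crop (193,252), box rim corners (118,115) and (275,355). Dip the tip at 8° nose-down first, then tilt on.

Request:
apply_moves(steps=[[[0.003,0,-0.03],[0.008,0.05,0],0],[[0.009,-0.001,-0.08],[0.022,0.13,0],0],[[0.016,-0.002,-0.14],[0.038,0.23,0],0],[[0.022,-0.003,-0.19],[0.05,0.31,0],0],[[0.025,-0.004,-0.213],[0.058,0.358,0],0]])

```text
time_s: 16.45
tool_pos: [0.4706, 0.0182, 0.1001]
ee_rot: [[0.977, -0.159, -0.142], [-0.158, -0.987, 0.017], [-0.143, 0.006, -0.99]]
force: [-0.2, 0.4, -1.8]
opening: 0.017
grasp_force: 58.9
```

Request:
apply_moves(steps=[[[0,0,-0.01],[0,0,0],0],[[0,0,-0.01],[0,0,0],0],[[0,0,-0.01],[0,0,0],0]])

```text
time_s: 16.75
tool_pos: [0.4701, 0.0179, 0.0996]
ee_rot: [[0.977, -0.16, -0.137], [-0.159, -0.987, 0.017], [-0.138, 0.005, -0.99]]
force: [-0.2, -0.2, -2.3]
opening: 0.017
grasp_force: 58.8
```

```bash
python3 - <<'E'
from h import *
spat()
E
```

```text
tool [0.4701 0.0179 0.0996] box [-0.144   0.0009  0.0996] tip box [0.0197 0.0011 0.0429] nose-down 7.95 yaw -9.26 roll -0.31 F [-0.2 -0.2 -2.3] q [-24.  32.  31. 112. -22.  50. -80.] t 16.75
```

Request:
apply_moves(steps=[[[0.014,-0.002,0.015],[0.018,0.11,0],0],[[0.03,-0.005,0.03],[0.036,0.22,0],0],[[0.05,-0.008,0.05],[0.054,0.33,0],0],[[0.07,-0.011,0.065],[0.07,0.43,0],0],[[0.088,-0.014,0.078],[0.085,0.52,0],0]])

```text
time_s: 17.25
tool_pos: [0.4928, 0.0145, 0.1198]
ee_rot: [[0.903, -0.158, -0.399], [-0.147, -0.987, 0.06], [-0.403, 0.005, -0.915]]
force: [0.1, -0.3, -3.8]
opening: 0.0171
grasp_force: 58.9
```

Request:
apply_moves(steps=[[[0.015,-0.002,0.009],[0.011,0.07,0],0],[[0.029,-0.005,0.017],[0.022,0.138,0],0],[[0.029,-0.005,0.017],[0.022,0.138,0],0],[[0.029,-0.005,0.017],[0.022,0.138,0],0],[[0.029,-0.005,0.017],[0.022,0.138,0],0]])

```text
time_s: 17.75
tool_pos: [0.4992, 0.0132, 0.1235]
ee_rot: [[0.872, -0.158, -0.463], [-0.142, -0.987, 0.07], [-0.468, 0.005, -0.884]]
force: [0.0, 0.1, -2.7]
opening: 0.017
grasp_force: 59.0
```

```bash
python3 - <<'E'
from h import *
spat()
ims=[imaging.get_image(n)[:,:,::-1] for n in("top","scene")]
a=cv2.resize(ims[0][190:330,280:410],None,fx=3,fy=3,interpolation=cv2.INTER_CUBIC)
b=cv2.resize(ims[1][180:320,280:410],None,fx=3,fy=3,interpolation=cv2.INTER_CUBIC)
cv2.imwrite("pics/c8.png",np.hstack([a,b]))
E
```

```text
tool [0.4992 0.0132 0.1235] box [-0.1145  0.001   0.1235] tip box [0.02   0.0011 0.0143] nose-down 27.91 yaw -9.25 roll -0.29 F [ 0.   0.1 -2.7] q [-17.  43.  29.  90. -19.  81. -81.] t 17.75
```

View pics/c8.png

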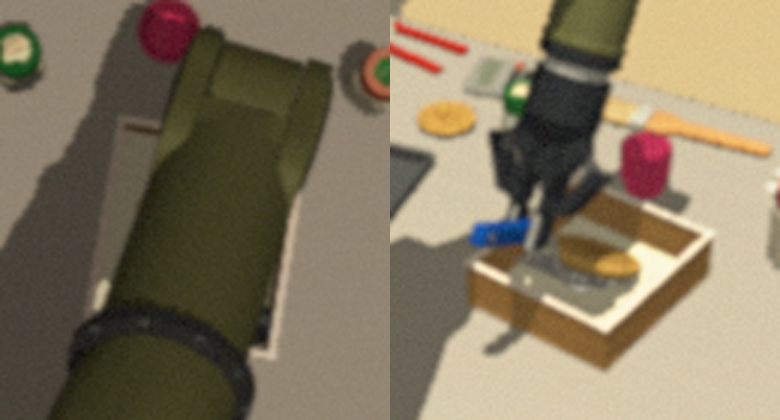

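The shortbread is in the box, tilted on the blade (scene crop (598,257)). The picture budget is used up, so from here I follow the gold blob numerically in the scene view.

```bash
cat >> h.py <<'E'
def gold(show=True):
    im=imaging.get_image("scene")[:,:,::-1].copy()
    m=cv2.inRange(cv2.cvtColor(im,cv2.COLOR_BGR2HSV),(10,130,60),(24,255,255))
    x0,y0,x1,y1=310,230,398,305
    for k in cv2.findContours(m,0,1)[0]:
        if cv2.contourArea(k)<30: continue
        u,v=cv2.moments(k)["m10"]/cv2.moments(k)["m00"],cv2.moments(k)["m01"]/cv2.moments(k)["m00"]
        if x0<u<x1 and y0<v<y1: print("gold",round(cv2.contourArea(k)),round(u,1),round(v,1),cv2.boundingRect(k), [tuple(np.round(x,1)) if not np.isscalar(x) else round(x) for x in cv2.minAreaRect(k)])
def expect(bx,by,z=.021):
    a=np.radians(-9.4);c,d=np.cos(a),np.sin(a)
    th=np.linspace(0,2*np.pi,40); P=[[.612+c*(bx+.05*np.cos(t))-d*(by+.05*np.sin(t)),-.0065+d*(bx+.05*np.cos(t))+c*(by+.05*np.sin(t)),z] for t in th]
    q=np.array([proj("scene",p) for p in P]); print("flat at",bx,by,"-> bbox",q.min(0).round(1),q.max(0).round(1),"c",q.mean(0).round(1))
E
python3 - <<'E'
from h import *
gold(); expect(.04,0);expect(.02,0);expect(0,0); gold()
E
```

```text
gold 666 343.1 284.8 (306, 263, 80, 39) [(np.float64(346.8), np.float64(284.2)), (np.float64(34.5), np.float64(80.3)), 84]
gold 36 317.1 265.4 (312, 263, 12, 7) [(np.float64(317.8), np.float64(264.8)), (np.float64(6.4), np.float64(9.9)), 45]
gold 206 348.4 265.6 (336, 259, 27, 14) [(np.float64(348.4), np.float64(265.8)), (np.float64(27.8), np.float64(10.1)), 18]
gold 257 361.4 254.0 (344, 245, 38, 19) [(np.float64(362.1), np.float64(254.5)), (np.float64(37.5), np.float64(8.9)), 24]
flat at 0.04 0 -> bbox [337.7 254.9] [369.6 274.5] c [353.8 264.4]
flat at 0.02 0 -> bbox [333.9 257.9] [366.  277.8] c [350.2 267.5]
flat at 0 0 -> bbox [330.  260.9] [362.4 281.1] c [346.4 270.7]
gold 670 343.2 284.8 (306, 263, 80, 39) [(np.float64(346.8), np.float64(284.2)), (np.float64(34.5), np.float64(80.2)), 84]
gold 37 317.2 265.5 (312, 262, 12, 8) [(np.float64(317.8), np.float64(264.8)), (np.float64(6.4), np.float64(9.9)), 45]
gold 208 348.4 265.6 (336, 259, 27, 14) [(np.float64(348.7), np.float64(265.8)), (np.float64(27.4), np.float64(10.4)), 14]
gold 257 361.7 254.1 (344, 245, 37, 19) [(np.float64(361.9), np.float64(254.2)), (np.float64(37.0), np.float64(8.5)), 24]
```

Request:
apply_moves(steps=[[[0,0,0],[0,0,0],0],[[0,0,0],[0,0,0],0],[[0,0,0],[0,0,0],0]])

```text
time_s: 18.25
tool_pos: [0.4995, 0.013, 0.123]
ee_rot: [[0.872, -0.158, -0.464], [-0.142, -0.987, 0.07], [-0.469, 0.005, -0.883]]
force: [-0.3, -1.0, -2.0]
opening: 0.0166
grasp_force: 59.0
```

```bash
python3 - <<'E'
from h import *
gold(); spat()
E
```

```text
gold 662 343.1 284.8 (306, 263, 80, 39) [(np.float64(346.9), np.float64(283.9)), (np.float64(34.9), np.float64(79.7)), 85]
gold 40 317.6 265.5 (312, 263, 12, 7) [(np.float64(317.8), np.float64(264.8)), (np.float64(6.4), np.float64(9.9)), 45]
gold 208 348.5 265.7 (336, 259, 27, 14) [(np.float64(348.6), np.float64(265.8)), (np.float64(27.6), np.float64(10.4)), 14]
gold 254 361.8 254.1 (344, 245, 37, 19) [(np.float64(361.8), np.float64(254.4)), (np.float64(36.9), np.float64(8.8)), 24]
tool [0.4995 0.013  0.123 ] box [-0.1142  0.0009  0.123 ] tip box [0.0202 0.001  0.0136] nose-down 27.99 yaw -9.27 roll -0.3 F [-0.1  0.6 -3.4] q [-17.  43.  29.  90. -19.  81. -81.] t 18.3
```

Request:
apply_moves(steps=[[[-0.03,0.005,0.016],[0,0,0],0],[[-0.08,0.013,0.043],[0,0,0],0],[[-0.14,0.023,0.075],[0,0,0],0],[[-0.14,0.023,0.075],[0,0,0],0],[[-0.14,0.023,0.075],[0,0,0],0]])

```text
time_s: 18.8
tool_pos: [0.4646, 0.0189, 0.1421]
ee_rot: [[0.872, -0.158, -0.463], [-0.142, -0.987, 0.07], [-0.468, 0.005, -0.883]]
force: [0.1, -0.3, -1.9]
opening: 0.0174
grasp_force: 59.0
```

```bash
python3 - <<'E'
from h import *
gold(); spat()
E
```

```text
gold 673 342.4 284.8 (306, 263, 80, 39) [(np.float64(346.8), np.float64(284.2)), (np.float64(34.5), np.float64(80.3)), 84]
gold 592 352.0 257.8 (327, 242, 54, 30) [(np.float64(352.4), np.float64(259.1)), (np.float64(50.6), np.float64(25.4)), 24]
tool [0.4648 0.0189 0.1418] box [-0.1494  0.001   0.1418] tip box [-0.0149  0.0011  0.0326] nose-down 27.95 yaw -9.25 roll -0.29 F [-0.1  0.  -1.7] q [-19.  40.  30.  95. -18.  79. -81.] t 18.85
```

Request:
apply_moves(steps=[[[-0.03,0.005,0.016],[0,0,0],0],[[-0.08,0.013,0.043],[0,0,0],0],[[-0.14,0.023,0.075],[0,0,0],0],[[-0.18,0.03,0.096],[0,0,0],0],[[-0.18,0.03,0.15],[0,0,0],0]])

```text
time_s: 19.35
tool_pos: [0.4176, 0.0267, 0.1798]
ee_rot: [[0.87, -0.158, -0.466], [-0.142, -0.987, 0.07], [-0.471, 0.005, -0.882]]
force: [0.4, 0.2, -2.2]
opening: 0.017
grasp_force: 59.0
```

```bash
python3 - <<'E'
from h import *
spat()
im=imaging.get_image("scene")[:,:,::-1].copy(); cv2.imwrite("pics/s9.png",im)
hs=cv2.cvtColor(im,cv2.COLOR_BGR2HSV)
for lo in(100,130,150,170):
    m=cv2.inRange(hs,(10,lo,130),(24,255,255)); m[:, :310]=0;m[:,398:]=0;m[:230]=0;m[300:]=0
    for k in cv2.findContours(m,0,1)[0]:
        if cv2.contourArea(k)>60: print(lo,cv2.contourArea(k),cv2.boundingRect(k),cv2.fitEllipse(k))
t=imaging.get_image("top")[:,:,::-1].copy()
m=cv2.inRange(cv2.cvtColor(t,cv2.COLOR_BGR2HSV),(10,110,60),(25,255,255)); m[:,:305]=0;m[:,385:]=0;m[:220]=0;m[315:]=0
for k in cv2.findContours(m,0,1)[0]:
    if cv2.contourArea(k)>60: e=cv2.fitEllipse(k); print("top",cv2.contourArea(k),cv2.boundingRect(k),e,onz("top",*e[0],.021))
E
```

```text
tool [0.4176 0.0267 0.1798] box [-0.1972  0.001   0.1798] tip box [-0.0631  0.0011  0.0702] nose-down 28.12 yaw -9.26 roll -0.29 F [ 0.4  0.2 -2.2] q [-22.  34.  31. 100. -17.  80. -83.] t 19.35
100 98.0 (337, 285, 15, 15) ((342.8460693359375, 293.15704345703125), (9.471606254577637, 16.952653884887695), 131.81658935546875)
100 264.0 (338, 261, 25, 20) ((351.9349670410156, 271.39849853515625), (14.982457160949707, 25.506187438964844), 54.692626953125)
100 97.5 (363, 252, 19, 13) ((370.97540283203125, 258.4962158203125), (8.870951652526855, 17.68755340576172), 111.2823486328125)
130 87.0 (338, 286, 14, 14) ((343.3821105957031, 293.5347595214844), (8.261917114257812, 16.00319480895996), 128.60922241210938)
130 238.0 (339, 261, 23, 19) ((351.83349609375, 271.2962951660156), (14.559326171875, 24.086402893066406), 54.01150894165039)
130 82.5 (363, 253, 18, 12) ((370.61053466796875, 258.3309631347656), (7.457945346832275, 17.265520095825195), 111.9189682006836)
150 78.5 (338, 287, 14, 13) ((343.66925048828125, 293.65960693359375), (7.388512134552002, 15.490856170654297), 124.44537353515625)
150 214.0 (339, 262, 23, 18) ((351.63958740234375, 271.1845397949219), (14.037407875061035, 22.92876434326172), 56.63418960571289)
150 72.5 (364, 253, 15, 11) ((370.19873046875, 257.92437744140625), (6.440722942352295, 16.0505428314209), 112.46156311035156)
top 70.5 (325, 251, 8, 22) ((328.0364074707031, 260.82330322265625), (4.840185642242432, 22.212921142578125), 14.190401077270508) [0.63187932 0.03798224 0.021     ]
```

Request:
apply_moves(steps=[[[0,0,0.05],[-0.03,-0.18,0],0],[[0,0,0.1],[-0.06,-0.37,0],0],[[0,0,0.15],[-0.09,-0.55,0],0],[[0,0,0.2],[-0.12,-0.74,0],0],[[0,0,0.2],[-0.15,-0.92,0],0]])

```text
time_s: 19.95
tool_pos: [0.421, 0.026, 0.231]
ee_rot: [[0.987, -0.162, 0.006], [-0.162, -0.987, -0.005], [0.007, 0.004, -1.0]]
force: [-0.3, -0.1, -2.2]
opening: 0.0172
grasp_force: 59.0
```

Request:
apply_moves(steps=[[[0.04,-0.14,0],[0,0,0.1],0],[[0.08,-0.28,0],[0,0,0.2],0],[[0.12,-0.44,0],[0,0,0.3],0],[[0.16,-0.6,0],[0,0,0.4],0],[[0.2,-0.74,0],[0,0,0.487],0]])

```text
time_s: 20.45
tool_pos: [0.4699, -0.161, 0.2295]
ee_rot: [[0.996, 0.095, 0.001], [0.095, -0.995, -0.006], [-0.0, 0.006, -1.0]]
force: [0.2, 0.3, -3.4]
opening: 0.017
grasp_force: 59.0
```

Request:
apply_moves(steps=[[[0.04,-0.15,-0.04],[0,0,0],0],[[0.08,-0.3,-0.08],[0,0,0],0],[[0.11,-0.45,-0.12],[0,0,0],0],[[0.144,-0.6,-0.16],[0,0,0],0],[[0.144,-0.74,-0.18],[0,0,0],0]])

```text
time_s: 20.95
tool_pos: [0.5064, -0.3452, 0.1829]
ee_rot: [[0.996, 0.094, -0.001], [0.094, -0.996, -0.005], [-0.001, 0.005, -1.0]]
force: [0.6, 0.7, -1.4]
opening: 0.0172
grasp_force: 59.0
```

```bash
cat > chk.py <<'E'
from h import *
spat(); print(ctrl.read_state()["ee_rot"].round(4))
for n,(x0,x1,y0,y1),z in(("scene",(310,398,230,300),.021),("top",(305,385,220,315),.021)):
    im=imaging.get_image(n)[:,:,::-1].copy(); cv2.imwrite(f"pics/z_{n}.png",im)
    m=cv2.inRange(cv2.cvtColor(im,cv2.COLOR_BGR2HSV),(10,110,130),(25,255,255)); k=np.zeros_like(m); k[y0:y1,x0:x1]=m[y0:y1,x0:x1]
    k=cv2.morphologyEx(k,cv2.MORPH_OPEN,np.ones((3,3)))
    for c in cv2.findContours(k,0,1)[0]:
        if cv2.contourArea(c)>60: e=cv2.fitEllipse(c); print(n,cv2.contourArea(c),cv2.boundingRect(c),np.round(e[0],1),np.round(e[1],1),round(e[2]),onz(n,*e[0],z).round(4))
E
python3 chk.py
```

```text
tool [ 0.5064 -0.3452  0.1829] box [-0.0489 -0.3514  0.1829] tip box [ 0.1155 -0.3082  0.1492] nose-down 0.07 yaw 5.4 roll -0.3 F [ 0.6  0.7 -1.4] q [ 13.  33.  32.  92. -19.  60. -34.] t 20.95
[[ 9.956e-01  9.410e-02 -7.000e-04]
 [ 9.410e-02 -9.956e-01 -5.300e-03]
 [-1.200e-03  5.300e-03 -1.000e+00]]
scene 79.5 (310, 273, 11, 13) [314.5 279.5] [ 8.3 13.8] 137 [0.5293 0.0595 0.021 ]
scene 472.5 (332, 260, 31, 20) [346.8 269.6] [19.6 30.7] 92 [ 0.6182 -0.0055  0.021 ]
scene 192.5 (344, 245, 34, 19) [361.9 254.6] [ 7.7 38.9] 114 [ 0.7106 -0.0145  0.021 ]
top 941.5 (325, 248, 36, 35) [342.4 264.8] [34.4 34.9] 109 [ 0.6213 -0.0016  0.021 ]
```

The shortbread lies flat near the box centre (both views agree on about (0.620, -0.004)), round in the top view. Now I'll lay the spatula back.

Request:
apply_moves(steps=[[[-0.01,0.004,-0.08],[0,0,0],0],[[-0.01,0.004,-0.18],[0,0,0],0],[[-0.01,0.004,-0.28],[0,0,0],0],[[-0.01,0.004,-0.36],[0,0,0],0],[[-0.01,0.004,-0.42],[0,0,0],0]])

```text
time_s: 21.55
tool_pos: [0.5029, -0.3419, 0.0778]
ee_rot: [[0.996, 0.094, -0.001], [0.094, -0.996, -0.005], [-0.002, 0.005, -1.0]]
force: [0.7, -0.1, -1.6]
opening: 0.0167
grasp_force: 59.3
```

Request:
apply_moves(steps=[[[0,0,-0.02],[0,0,0],0],[[0,0,-0.02],[0,0,0],0],[[0,0,-0.02],[0,0,0],0]])

```text
time_s: 21.85
tool_pos: [0.5034, -0.3431, 0.075]
ee_rot: [[0.996, 0.093, 0.001], [0.093, -0.996, -0.007], [0.0, 0.007, -1.0]]
force: [-0.3, -0.2, -1.9]
opening: 0.0172
grasp_force: 59.3
```

```bash
python3 - <<'E'
from h import *
spat()
E
```

```text
tool [ 0.5034 -0.3431  0.075 ] box [-0.0521 -0.3498  0.075 ] tip box [ 0.1123 -0.3067  0.0416] nose-down -0.02 yaw 5.34 roll -0.38 F [-0.3 -0.2 -1.9] q [ 15.  39.  28. 100. -24.  46. -30.] t 21.85
```

Request:
apply_moves(steps=[[[0.002,-0.004,-0.04],[0,0,0],0],[[0.002,-0.004,-0.08],[0,0,0],0],[[0.002,-0.004,-0.12],[0,0,0],0],[[0.002,-0.004,-0.146],[0,0,0],0],[[0.002,-0.004,-0.15],[0,0,0],0]])

```text
time_s: 22.35
tool_pos: [0.5031, -0.3435, 0.0365]
ee_rot: [[0.996, 0.093, -0.0], [0.093, -0.996, -0.005], [-0.001, 0.005, -1.0]]
force: [-2.5, 2.0, 9.2]
opening: 0.017
grasp_force: 60.9
```

Request:
apply_moves(steps=[[[0,0,-0.004],[0,0,0],0],[[0,0,-0.004],[0,0,0],0],[[0,0,-0.004],[0,0,0],0]])

```text
time_s: 22.65
tool_pos: [0.5031, -0.3435, 0.0365]
ee_rot: [[0.996, 0.093, 0.0], [0.093, -0.996, -0.005], [-0.0, 0.005, -1.0]]
force: [-3.2, 2.5, 10.2]
opening: 0.0169
grasp_force: 61.0
```

Request:
apply_moves(steps=[[[0,0,0],[0,0,0],0.4],[[0,0,0],[0,0,0],0.5],[[0,0,0],[0,0,0],0.8],[[0,0,0],[0,0,0],1],[[0,0,0],[0,0,0],1]])

```text
time_s: 23.15
tool_pos: [0.5035, -0.3438, 0.0356]
ee_rot: [[0.996, 0.093, 0.0], [0.093, -0.996, -0.006], [-0.001, 0.006, -1.0]]
force: [-1.0, -0.3, -0.3]
opening: 0.0835
grasp_force: 0.0
```

Request:
apply_moves(steps=[[[0,0,0.03],[0,0,0],1],[[0,0,0.1],[0,0,0],1],[[0,0,0.24],[0,0,0],1],[[0,0,0.4],[0,0,0],1],[[0,0,0.6],[0,0,0],1]])

```text
time_s: 23.65
tool_pos: [0.5027, -0.3431, 0.1866]
ee_rot: [[0.996, 0.093, -0.002], [0.093, -0.996, -0.005], [-0.003, 0.005, -1.0]]
force: [1.4, -0.5, -0.5]
opening: 0.0856
grasp_force: 0.0
```

Request:
apply_moves(steps=[[[0,0.16,0.1],[0,0,0],1],[[0,0.32,0.1],[0,0,0],1],[[0,0.48,0.1],[0,0,0],1],[[0,0.64,0.1],[0,0,0],1],[[0,0.64,0.1],[0,0,0],1]])

```text
time_s: 24.15
tool_pos: [0.5042, -0.1771, 0.2109]
ee_rot: [[0.995, 0.101, 0.0], [0.101, -0.995, -0.002], [-0.0, 0.002, -1.0]]
force: [-0.3, 1.1, 0.3]
opening: 0.0855
grasp_force: 0.0
```

```bash
python3 chk.py; python3 - <<'E'
from h import *
g={}
for n in("top","scene"):
    im=imaging.get_image(n)[:,:,::-1].copy()
    ref=cv2.imread(f"pics/{n}0.png")
    for nm,i in(("ref",ref),("now",im)):
        m=cv2.inRange(cv2.cvtColor(i,cv2.COLOR_BGR2HSV),(105,140,60),(125,255,255))
        for c in cv2.findContours(m,0,1)[0]:
            x,y,w,h=cv2.boundingRect(c)
            if cv2.contourArea(c)>60 and x>400 and y>280: print(n,nm,cv2.contourArea(c),cv2.minAreaRect(c))
    d=cv2.absdiff(im,ref).max(2); 
    for nm,p in(("green",[.7655,.1538,.1]),("red",[.752,-.1718,.09]),("pink",[.7948,.0189,.05])):
        u,v=proj(n,p).astype(int); print(n,nm,"mean diff",d[v-8:v+8,u-8:u+8].mean())
    u,v=proj(n,[.62,-.333,.005]).astype(int); print("blade diff",d[v-12:v+12,u-10:u+10].mean())
E
```

```text
tool [ 0.5042 -0.1771  0.2109] box [-0.0785 -0.186   0.2109] tip box [ 0.0856 -0.1415  0.1774] nose-down 0.01 yaw 5.79 roll -0.1 F [-0.3  1.1  0.3] q [ -6.  25.  34. 102. -16.  58. -50.] t 24.15
[[ 9.949e-01  1.010e-01  1.000e-04]
 [ 1.010e-01 -9.949e-01 -1.700e-03]
 [-1.000e-04  1.700e-03 -1.000e+00]]
scene 63.5 (310, 273, 10, 13) [314.2 279.6] [ 7.8 12.7] 147 [0.5284 0.0602 0.021 ]
scene 463.5 (332, 260, 31, 20) [346.6 269.5] [19.3 30.7] 91 [ 0.6185 -0.0048  0.021 ]
scene 117.0 (359, 249, 21, 15) [367.9 256.8] [ 7.3 24.8] 117 [ 0.7089 -0.0363  0.021 ]
top 939.5 (325, 247, 36, 36) [342.3 264.7] [34.6 34.7] 90 [ 0.6216 -0.0015  0.021 ]
top ref 206.0 ((472.2538757324219, 319.03076171875), (42.79198455810547, 6.2017364501953125), 82.87498474121094)
top green mean diff 7.77734375
top red mean diff 8.2109375
top pink mean diff 9.97265625
blade diff 11.054166666666667
scene ref 135.5 ((439.8500671386719, 326.95001220703125), (5.375871658325195, 33.5201416015625), 18.43494987487793)
scene now 137.5 ((438.87939453125, 326.7841491699219), (5.625916004180908, 33.18058395385742), 19.179006576538086)
scene green mean diff 4.8125
scene red mean diff 101.93359375
scene pink mean diff 45.73046875
blade diff 8.95625
```

The handle is within 1 px of where it started, the top view shows the jars and cups unmoved, and the shortbread is flat in the box. Handing in.

```bash
python3 -c "
from station import ctrl
print(ctrl.hand_in())"
```

```text
the job is handed in; nothing more can be done
None
```

I handed the job in at about 24 s of the 69 s allowed, with no verdict returned: the shortbread lies flat near the middle of the pastry box, the spatula is back on its rest to within about a pixel, and the jars and cups look unmoved in the top view.

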